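Snap the lunch box lid shut

TASK

The lid of the big lunch box is on, but the four sections of its rim still stand up. Press each of them down until it clicks flat, so that the lid is shut all the way round, and let go. Leave the box standing where it is: do not pick it up, tip it or push it along the counter, and do not disturb the other things around it.

Things in the scene. Friction and masses are not known exactly. Their poses are not given: they have to be found in the camera images.
- food_box: The big lunch box: white, 120 mm (its x) by 170 mm (its y), loose, about 0.9 kg. Origin: centre of its underside; z up. Its grey lid has a flat fixed panel 70 x 120 mm, face 70 mm above the counter, four small fixed corners, and between these, one on each side, four rim sections 28 mm wide, hinged to the panel at their inner edges. Pressing panel or corners does nothing.
- far_press (a point): Press point on the upper face of the rim section on the box's +x side, mid-length, 19 mm out from its hinge; the section is 114 mm long (along box y). In the box frame about 53 mm out in +x. It moves with the section: about 78 mm above the counter standing, 72 mm home. A standing section slopes up and outwards at 20 degrees, outer edge about 11 mm above the panel.
- near_press (a point): The same on the box's -x side (section 114 mm long), 53 mm out in -x.
- left_press (a point): The same on the box's +y side: section 64 mm long (along the box's x), press point 78 mm out in +y.
- right_press (a point): The same on the box's -y side: section 64 mm long, press point 78 mm out in -y.
- snap_far (a joint): Angle of the +x rim section (rad): 0 standing up, 0.35 home (flat). Every section is bistable: standing, it resists a fingertip at its press point with about 6 to 9 N, less as it goes down; let go before 0.20 rad it springs back up, past that it snaps home by itself and stays.
- snap_near (a joint): Angle of the -x rim section (rad): 0 standing up, 0.35 home.
- snap_left (a joint): Angle of the +y rim section (rad): 0 standing up, 0.35 home.
- snap_right (a joint): Angle of the -y rim section (rad): 0 standing up, 0.35 home.
- small_box: A smaller lunch box of the same make, 100 x 140 x 54 mm, its lid already shut. Bystander: leave alone. Origin at the centre of its underside.
- mug: White mug with a handle, 80 mm across, 92 mm tall, beside the lunch box. Bystander. Origin at the centre of its underside.
- tumbler: Glass tumbler, 68 mm across, 105 mm tall, beside the lunch box. Bystander. Origin at the centre of its underside.
- sugar_jar: Glass jar with a steel cap, 64 mm across, 85 mm tall, beside the lunch box. Bystander. Origin at the centre of its underside.
- teaspoon: Steel teaspoon, 140 mm long, lying by the lunch box. Bystander. Origin at its middle, underneath.
- espresso_cup: Small white cup with a handle, 62 mm across, 58 mm tall, to the left. Bystander. Origin at the centre of its underside.
- soap: Black soap bottle, 60 mm across, 150 mm tall, to the right. Bystander. Origin at the centre of its underside.
Mind the look-alikes: they are no part of the job. Leave any green or orange look-alike of the food_box alone.

How it is judged:
At the end, for the whole second after the job is handed in: All four rim sections of the big lunch box are snapped home (each joint above 0.31 rad of 0.35), and the box stands level and still on the counter within 30 mm of where it began (value of joint each of snap_far, snap_near, snap_left, snap_right above 0.31 rad and angle between food_box's own z axis and vertical below 0.05 rad and height (world z) of food_box below 0.006 m and distance of food_box from where it was at the start of the episode below 0.03 m and linear speed of food_box below 0.02 m/s); the robot touches nothing.
It fails at once if the lunch box is lifted off the counter (height (world z) of food_box above 0.012 m).
It fails at once if the lunch box is tipped (angle between food_box's own z axis and vertical above 0.15 rad).
It fails at once if the lunch box is pushed more than 40 mm along the counter (distance of food_box from where it was at the start of the episode above 0.04 m).
It fails at once if a bystander is moved more than 30 mm (distance of any of small_box, mug, tumbler, sugar_jar, teaspoon, espresso_cup, soap from where it was at the start of the episode above 0.03 m).
It fails at once if a vessel is knocked over (angle between any of mug, tumbler, sugar_jar, espresso_cup, soap's own z axis and vertical above 0.6 rad).
It also fails if it takes over 42 s, if anything falls off the work surface, if the arm or the gripper's body presses on something with over 40 N, if the wrist force passes 120 N, or if a joint passes its speed limit or range.

ROBOT

A 6-joint arm with a two-finger parallel gripper is mounted at the origin on the work surface. World frame = base frame: x ahead of the robot, y to its left, z up, the work surface at z = 0. Lengths are in m, angles in rad, forces in N, time in s.
With the tool pointing down it reaches from about 0.375 to 0.975 m from the base axis. Payload 3.8 kg.
Tool frame: the origin (TCP) lies at the very end of the fingers, on their centre line; the grasp point (between the pads) lies 19 mm behind it; y points along the fingers, x is the direction in which the jaws open and shut, and the axes are right-handed (so a half turn about y gives the same grasp; the last joint's range is limited). The gripper opens to 85 mm and grips with 20 to 120 N. Pads are 22 mm wide; open, the fingers measure 114 mm over their backs; the gripper's body (76 mm by 85 mm) begins 54 mm behind the grasp point. The pads swing forward as they close: fully open they stand 13 mm farther back than shut.
Start: joints at [-1.186, 0.264, 1.604, -0, 1.274, -0.037], TCP at [0.276, -0.616, 0.231] pointing down, gripper open.
Joint ranges: [-2.63, 2.63], [-0.94, 2.18], [0.31, 2.57], [-1.31, 4.45], [0, 2.66], [-2.55, 2.55]. Speed limits (rad/s): [2.57, 2.57, 3.14, 3.14, 3.14, 3.14].

INTERFACE

Orientations are given as a rotation vector (axis times angle).
In Python, from workcell import bot, cams gives the robot as it stands.
- The arm moves only by the tool play_rows, never from a script. Its argument "motion" is a list of rows, each a list of 2 entries, a list of its own where there are three numbers: the shift along the world's x, y, z normalised to -1 to 1, where 1 is 400 mm, then the turn, a rotation vector about the world's x, y, z normalised to -1 to 1, where 1 is pi/4 rad. In form: [[[tx, ty, tz], [ax, ay, az]], ...]. A call has 1 to 10 rows; each row is the pose to reach, as a shift and turn from the pose commanded when the call began; what a row does not reach only later rows make up. A row lasts 1/8 s, in which the tool goes at most 62.5 mm and 10.7 degrees, less where a joint would pass 70% of its speed; a pose out of reach is approached as far as the arm can. A call with a number of a shift or a turn outside -1 to 1 is refused whole. A call with a gripper value outside its range is refused whole. "gripper" is the closure, from 0 (fully open) to 1 (shut), set as the call begins (left out, the last holds). The fingers move at their own pace and stop on an object; "squeeze" is the grip in N (left out, the last holds). Time passes only in rows, so rows that repeat a pose let the fingers close. It gives the time, the measured TCP pose, the force and the opening at its end, in the units of the state.
- bot.read_state(): the state, without advancing time (a new reading comes with each control period).
- cams.read_camera(name): name is "scene" or "side" or "wrist"; returns (picture, depth): 480x640x3 uint8, red, green, blue; 480x640 float32, m along the optical axis (not along the pixel's ray), 0 where there is no reading.
- cams.calibration(name): a dict with "mtx" (3x3 intrinsics, pixels), "k1" (the pictures are not rectified: a ray, as slopes to the right and down, at radius r is drawn at 1 + k1 r^2 times it, then the intrinsics apply), "R" (3x3) and "t" (3): a world point X has camera coordinates R X + t; the wrist camera has in their place "tool_from_camera" (4x4, takes a point from camera to tool coordinates, whose origin is the TCP and whose axes are the tool frame's). Camera axes: x right, y down, z forward; pixel columns grow to the right and rows downward; lengths in m; the calibration is good to about 2 mm. A picture is of the moment at which its call begins: read the wrist's pose just before it. calibration takes no time and is no camera call.
- bot.finish_job(): hands the job in, once; it reports no verdict.
Trained networks look in the newest picture that a camera, given by its name, has taken for a name from the list of things; names that differ only in an ending like _2 or _b are one class to them, and where a whole thing is asked for, a point or a joint stands for the part that bears it (a point fixed in the world has none). Each returns a list of dicts, best first, with "conf" (0 to 1); they miss things now and then, are a little off and sometimes report something else, mostly with a low value. They report only what shows in the picture. A call takes as long as a camera call. They do not tell look-alikes from the thing itself.
- cams.recognise(camera, label): "xyz" ([x, y, z] in m, in the coordinates of the camera as it stood for that picture, good to about 4 mm: the middle of the surface that is visible of it).
- cams.regions_of(camera, label): "mask" (480x640 bool, what is visible of it).
- cams.mark_of(camera, label): "xyz" ([x, y, z] in m, in the coordinates of the camera as it stood for that picture, good to about 4 mm: a listed point, or the origin of a listed thing).
The state is a dict: "time": time; "q": joint angles; "joint_vel": joint speeds; "joint_torque": joint torques, N m; "tool_pos": TCP position; "tcp_rot": TCP orientation; "wrist_force": force on the tool from outside, world axes, zero at the start; "torque": the same for the moment, N m; "width": opening from 0.0 (shut) to 1.0 (fully open).
Only numpy, scipy, OpenCV 4.12 (cv2) and the standard library are available. Lean on these libraries where they do the work, as an engineer would, in place of code of your own. Each camera call takes 0.05 s, during which the arm holds its last target.

## Working session

There is one attempt and no reset: what is moved stays moved. The work goes in short steps, Python scripts to look and compute and a tool call to move; the robot and the scene stay as the last step left them, time stands still between calls to the robot, and variables do not carry over. Pictures are saved under pics/ and viewed, and the job is handed in when it is done.

Besides the shell and the picture viewer there is one more tool, called after "Emit:" in YAML: its name, and indented under it one key for each argument. play_rows: Moves the arm, as the interface text tells. Its arguments: {"type":"object","properties":{"motion":{"type":"array","items":{"type":"array"}},"gripper":{"type":"number"},"squeeze":{"type":"number"}},"required":["motion"]}

```bash
mkdir -p pics; ls; python3 - <<'E'
from workcell import bot,cams
import cv2,numpy as np
s=bot.read_state();print(s)
for n in ["scene","side"]:
    p,d=cams.read_camera(n);cv2.imwrite(f"pics/{n}0.png",p[:,:,::-1])
    c=cams.calibration(n);R,t=np.array(c["R"]),np.array(c["t"]);print(n,c)
    for l in ["food_box","far_press","near_press","left_press","right_press","small_box","mug","tumbler","sugar_jar","teaspoon","espresso_cup","soap"]:
        for r in cams.mark_of(n,l)[:3]:
            print(n,l,round(r["conf"],2),np.round(R.T@(np.array(r["xyz"])-t),4))
E
```

```text
pics
{'time': 0.0, 'q': array([-1.18587929e+00,  2.64759174e-01,  1.60539757e+00,  2.56486584e-05,
        1.27370392e+00, -3.69057982e-02]), 'joint_vel': array([ 1.32984771e-03,  7.48478289e-04, -1.73194240e-05, -2.39486001e-04,
        2.11845021e-05, -1.42652690e-03]), 'joint_torque': array([ 1.68767765e-03, -5.15098035e+01, -3.67319119e+01,  1.29588070e-04,
        1.27721616e-02,  1.58775819e-07]), 'tool_pos': array([ 0.27608421, -0.61514091,  0.22994525]), 'tcp_rot': array([-1.37837075,  0.8944675 , -0.89143885]), 'wrist_force': array([-1.0771315 ,  0.54425196,  0.03610683]), 'torque': array([-0.05141357,  0.04174617, -0.00050966]), 'width': 1.0015835525179575}
scene {'mtx': array([[528.76877746,   0.        , 326.49304791],
       [  0.        , 528.76877746, 247.67931249],
       [  0.        ,   0.        ,   1.        ]]), 'k1': -0.1324472659420859, 'R': array([[-0.09625722,  0.9953005 ,  0.01055776],
       [ 0.82066193,  0.08536094, -0.56500221],
       [-0.56324821, -0.04572119, -0.82502184]]), 't': array([ 0.08186716, -0.33920337,  1.6061196 ])}
scene food_box 0.84 [0.5
[... 1884 characters left out ...]
792 0.1126 0.0774]
side left_press 0.74 [ 0.7282 -0.2368  0.078 ]
side left_press 0.68 [0.3173 0.3313 0.074 ]
side right_press 0.88 [0.191  0.2382 0.0764]
side right_press 0.76 [ 0.5084 -0.0234  0.0811]
side right_press 0.52 [ 0.5906 -0.1725  0.0784]
side small_box 0.86 [ 0.4883 -0.5342 -0.0045]
side mug 0.78 [ 0.6299  0.1972 -0.0014]
side mug 0.6 [ 0.5424  0.044  -0.0015]
side mug 0.32 [ 4.463e-01 -1.100e-01 -1.000e-04]
side tumbler 0.75 [ 0.7017  0.0023 -0.0013]
side sugar_jar 0.78 [ 0.4464 -0.1117  0.0021]
side sugar_jar 0.32 [ 0.5353  0.5167 -0.0017]
side teaspoon 0.45 [ 0.5073 -0.022   0.0759]
side espresso_cup 0.98 [ 0.5351  0.5129 -0.0023]
side espresso_cup 0.49 [0.5895 0.0206 0.0769]
```

View pics/scene0.png

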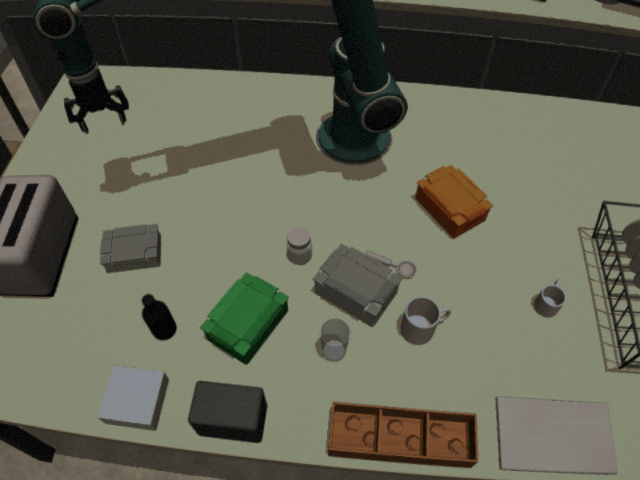

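View pics/side0.png

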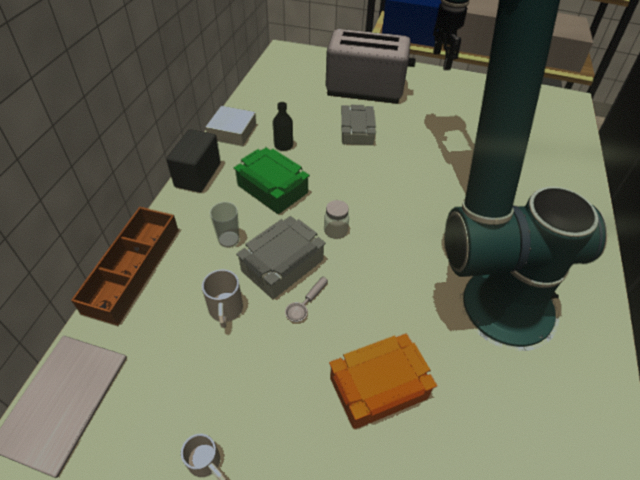

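```bash
python3 - <<'E'
from workcell import bot,cams
print(bot.read_state()['time'])
E
```

```text
1.3
```

The big grey box is at scene (357,282) and side (283,255). The look-alikes are the green box at scene (246,316) and the orange one at (453,199). The small grey box at (131,247) is small_box. Only the grey box at (357,282) is the large, non-coloured one, so I'll confirm it in a crop and fit its frame.

```bash
python3 - <<'E'
from workcell import bot,cams
import cv2,numpy as np
from scipy.spatial.transform import Rotation as Ro
p=cv2.imread("pics/scene0.png")[220:350,280:460];q=cv2.imread("pics/side0.png")[190:320,200:380]
cv2.imwrite("pics/crop0.png",cv2.resize(np.hstack([p,q]),None,fx=2.2,fy=2.2,interpolation=cv2.INTER_CUBIC))
s=bot.read_state()
R=Ro.from_rotvec(s['tcp_rot']).as_matrix();print(np.round(R,3))
# box frame fit from press marks (mean of both cameras)
m=np.array([[.588,.0203],[.4983,.0672],[.5776,.1108],[.507,-.0259]])
b=np.array([[.053,0],[-.053,0],[0,.078],[0,-.078]])
c=m.mean(0);A=(b.T@(m-c));yaw=np.arctan2(A[0,1]-A[1,0],A[0,0]+A[1,1])
r=np.array([[np.cos(yaw),-np.sin(yaw)],[np.sin(yaw),np.cos(yaw)]])
print(c,np.degrees(yaw),"\n",c+b@r.T,"\nres",m-(c+b@r.T))
print("outer21",c+(b*np.array([55/53,80/78]))@r.T)
print("tool x,z heading deg",np.degrees(np.arctan2(R[1,0],R[0,0])),np.degrees(np.arctan2(R[1,2],R[0,2])))
E
```

```text
[[ 0.409 -0.     0.912]
 [-0.912  0.     0.409]
 [-0.    -1.    -0.   ]]
[0.542725 0.0431  ] -27.403637441153 
 [[ 0.58977767  0.01870642]
 [ 0.49567233  0.06749358]
 [ 0.57862498  0.11234732]
 [ 0.50682502 -0.02614732]] 
res [[-0.00177767  0.00159358]
 [ 0.00262767 -0.00029358]
 [-0.00102498 -0.00154732]
 [ 0.00017498  0.00024732]]
outer21 [[ 0.59155324  0.01778591]
 [ 0.49389676  0.06841409]
 [ 0.57954549  0.11412289]
 [ 0.50590451 -0.02792289]]
tool x,z heading deg -65.83350431268465 24.166495687317013
```

View pics/crop0.png

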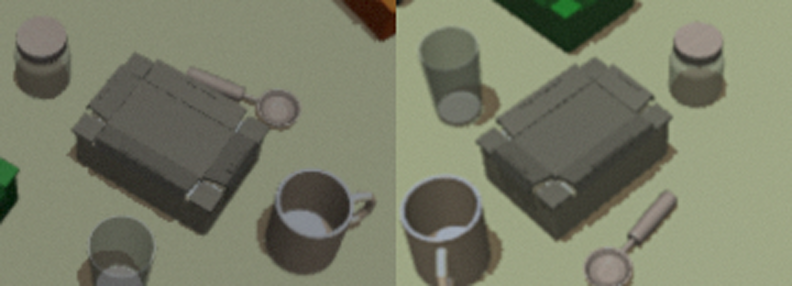

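The crop confirms the grey box, with mug, tumbler, jar and spoon around it. The fit residuals are about 2 mm. Next I close the gripper, turn it to line up with the box, and approach.

Emit:
play_rows:
  motion:
    - [[0.575,1.0,0],[0,0,0.85]]
    - [[0.575,1.0,0],[0,0,0.85]]
    - [[0.575,1.0,0],[0,0,0.85]]
    - [[0.575,1.0,0],[0,0,0.85]]
    - [[0.575,1.0,0],[0,0,0.85]]
    - [[0.575,1.0,0],[0,0,0.85]]
    - [[0.575,1.0,0],[0,0,0.85]]
    - [[0.575,1.0,0],[0,0,0.85]]
    - [[0.575,1.0,0],[0,0,0.85]]
  gripper: 1
  squeeze: 20

```text
time: 2.42
tool_pos: [0.5071, -0.2142, 0.2315]
tcp_rot: [-1.538, 0.374, -0.375]
wrist_force: [0.4, -0.6, 0.5]
width: 0.001
```

Emit:
play_rows:
  motion:
    - [[0,0.47,0],[0,0,0]]
    - [[0,0.47,0],[0,0,0]]
    - [[0,0.47,0],[0,0,0]]
    - [[0,0.47,0],[0,0,0]]
    - [[0,0.47,0],[0,0,0]]

```text
time: 3.05
tool_pos: [0.5063, -0.0288, 0.2314]
tcp_rot: [-1.539, 0.377, -0.378]
wrist_force: [0.3, -0.2, -0.9]
width: -0.002
```

```bash
cat > h.py <<'E'
from workcell import bot,cams
import cv2,numpy as np,sys
from scipy.spatial.transform import Rotation as Ro
def wrist(tag,labels=("far_press","near_press","left_press","right_press","food_box")):
    s=bot.read_state();R=Ro.from_rotvec(s['tcp_rot']).as_matrix();T=np.array(cams.calibration("wrist")["tool_from_camera"])
    p,d=cams.read_camera("wrist");cv2.imwrite(f"pics/{tag}.png",p[:,:,::-1])
    for l in labels:
        for r in cams.mark_of("wrist",l)[:2]:
            x=T[:3,:3]@np.array(r["xyz"])+T[:3,3];print(l,round(r["conf"],2),np.round(R@x+s['tool_pos'],4))
    return p,d
E
python3 - <<'E'
from h import *
s=bot.read_state();print(s['time'],s['tool_pos'],s['q'])
wrist("w1")
E
```

```text
3.05 [ 0.5063261  -0.02884774  0.23139589] [-1.05330647e-01 -5.68062458e-02  1.95588559e+00 -1.07799410e-03
  1.24219701e+00  3.76246085e-01]
far_press 0.94 [0.583  0.0164 0.0795]
far_press 0.74 [ 0.631  -0.2514  0.0773]
near_press 0.96 [ 0.6814 -0.1596  0.0786]
near_press 0.88 [0.4994 0.0691 0.079 ]
left_press 0.45 [0.4497 0.1199 0.0007]
left_press 0.2 [ 0.5088 -0.028   0.0744]
right_press 0.83 [ 0.5113 -0.0241  0.0801]
food_box 0.8 [ 6.591e-01 -2.040e-01  3.000e-04]
food_box 0.59 [5.43e-01 4.08e-02 5.00e-04]
```

View pics/w1.png

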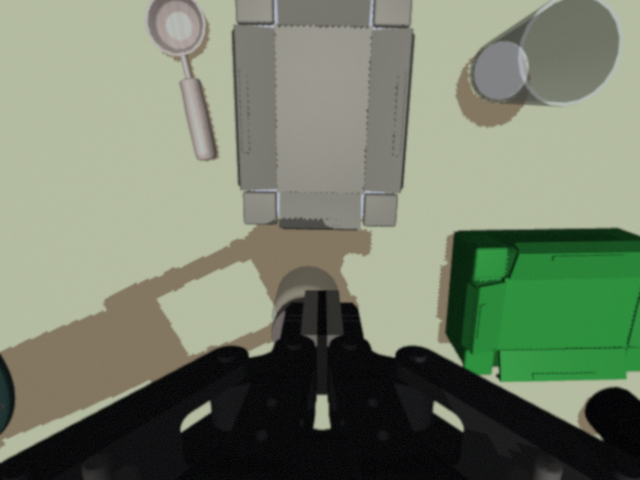

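Emit:
play_rows:
  motion:
    - [[0,0,-0.15],[0,0,0]]
    - [[0,0,-0.3],[0,0,0]]
    - [[0,0,-0.36],[0,0,0]]
    - [[0,0,-0.375],[0,0,0]]
    - [[0,0,-0.385],[0,0,0]]

```text
time: 3.98
tool_pos: [0.506, -0.0286, 0.0779]
tcp_rot: [-1.538, 0.379, -0.377]
wrist_force: [-2.6, -0.8, 3.5]
width: -0.003
```

Emit:
play_rows:
  motion:
    - [[0,0,-0.006],[0,0,0]]
    - [[0,0,-0.012],[0,0,0]]
    - [[0,0,-0.016],[0,0,0]]
    - [[0,0,-0.016],[0,0,0]]

```text
time: 4.47
tool_pos: [0.5071, -0.028, 0.072]
tcp_rot: [-1.538, 0.376, -0.379]
wrist_force: [-1.7, -0.4, 5.9]
width: 0.0
```

Emit:
play_rows:
  motion:
    - [[0,0,-0.005],[0,0,0]]
    - [[0,0,-0.01],[0,0,0]]
    - [[0,0,-0.01],[0,0,0]]

```text
time: 4.85
tool_pos: [0.5073, -0.028, 0.0716]
tcp_rot: [-1.538, 0.376, -0.378]
wrist_force: [-12.0, 0.4, 30.8]
width: 0.004
```

Emit:
play_rows:
  motion:
    - [[0,0,0.06],[0,0,0]]
    - [[0,0,0.13],[0,0,0]]
    - [[-0.012,0.12,0.13],[0,0,0]]
    - [[-0.025,0.24,0.13],[0,0,0]]
    - [[-0.025,0.24,0.08],[0,0,0]]
    - [[-0.025,0.24,0.035],[0,0,0]]
    - [[-0.025,0.24,0.025],[0,0,0]]

```text
time: 5.72
tool_pos: [0.4957, 0.068, 0.0757]
tcp_rot: [-1.538, 0.379, -0.376]
wrist_force: [-0.2, 0.0, 1.3]
width: 0.002
```

```bash
python3 - <<'E'
from h import *
p,d=cams.read_camera("scene");cv2.imwrite("pics/s2.png",cv2.resize(p[200:360,260:480,::-1],None,fx=3.5,fy=3.5,interpolation=cv2.INTER_CUBIC))
s=bot.read_state();print(s['time'],s['tool_pos'],s['wrist_force'])
E
```

```text
5.775 [0.49552531 0.06768722 0.07557949] [-0.07557172  0.10778196 -0.37211782]
```

View pics/s2.png

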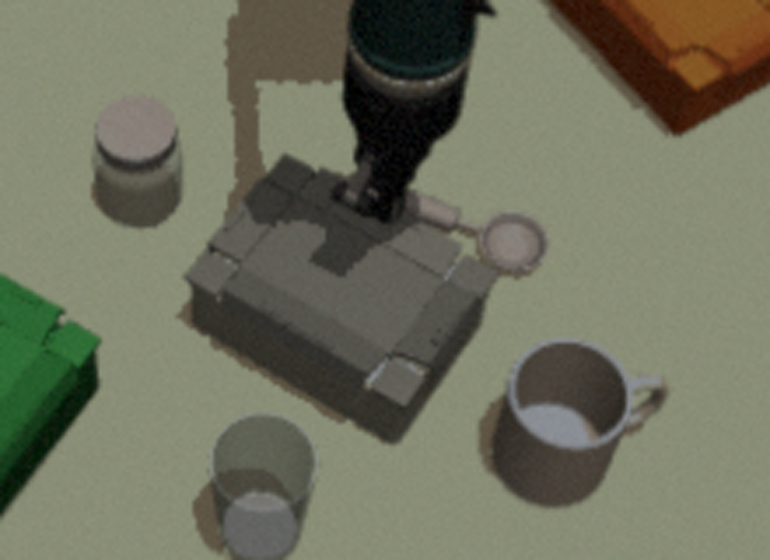

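Emit:
play_rows:
  motion:
    - [[0,0,-0.007],[0,0,0]]
    - [[0,0,-0.013],[0,0,0]]
    - [[0,0,-0.019],[0,0,0]]
    - [[0,0,-0.024],[0,0,0]]
    - [[0,0,-0.024],[0,0,0]]

```text
time: 6.4
tool_pos: [0.4968, 0.0677, 0.0716]
tcp_rot: [-1.538, 0.378, -0.377]
wrist_force: [-12.4, -2.3, 29.1]
width: 0.001
```

Emit:
play_rows:
  motion:
    - [[0,0,0.06],[0,0,0]]
    - [[0,0,0.13],[0,0,0]]
    - [[0.1,0.055,0.13],[0,0,0]]
    - [[0.207,0.11,0.13],[0,0,0]]
    - [[0.207,0.11,0.08],[0,0,0]]
    - [[0.207,0.11,0.035],[0,0,0]]
    - [[0.207,0.11,0.025],[0,0,0]]

```text
time: 7.28
tool_pos: [0.577, 0.1115, 0.0752]
tcp_rot: [-1.539, 0.381, -0.375]
wrist_force: [0.2, -0.6, 0.9]
width: 0.0
```

Emit:
play_rows:
  motion:
    - [[0,0,-0.007],[0,0,0]]
    - [[0,0,-0.013],[0,0,0]]
    - [[0,0,-0.019],[0,0,0]]
    - [[0,0,-0.024],[0,0,0]]
    - [[0,0,-0.024],[0,0,0]]

```text
time: 7.9
tool_pos: [0.5787, 0.1118, 0.0717]
tcp_rot: [-1.539, 0.378, -0.377]
wrist_force: [-10.8, -3.2, 22.8]
width: -0.004
```

Emit:
play_rows:
  motion:
    - [[0,0,0.06],[0,0,0]]
    - [[0,0,0.13],[0,0,0]]
    - [[0.013,-0.12,0.13],[0,0,0]]
    - [[0.026,-0.235,0.13],[0,0,0]]
    - [[0.026,-0.235,0.08],[0,0,0]]
    - [[0.026,-0.235,0.035],[0,0,0]]
    - [[0.026,-0.235,0.025],[0,0,0]]

```text
time: 8.78
tool_pos: [0.5886, 0.0188, 0.0761]
tcp_rot: [-1.539, 0.378, -0.375]
wrist_force: [-0.9, -1.1, 2.8]
width: -0.003
```

Emit:
play_rows:
  motion:
    - [[0,0,-0.007],[0,0,0]]
    - [[0,0,-0.013],[0,0,0]]
    - [[0,0,-0.019],[0,0,0]]
    - [[0,0,-0.024],[0,0,0]]
    - [[0,0,-0.024],[0,0,0]]

```text
time: 9.4
tool_pos: [0.5895, 0.0189, 0.0718]
tcp_rot: [-1.537, 0.378, -0.376]
wrist_force: [-10.3, 1.3, 21.8]
width: 0.001
```

Emit:
play_rows:
  motion:
    - [[0,0,0.1],[0,0,0]]
    - [[0,0,0.2],[0,0,0]]
    - [[-0.15,-0.15,0.3],[0,0,0]]
    - [[-0.3,-0.3,0.4],[0,0,0]]
    - [[-0.4,-0.4,0.5],[0,0,0]]
    - [[-0.4,-0.4,0.5],[0,0,0]]
    - [[-0.4,-0.4,0.5],[0,0,0]]

```text
time: 10.28
tool_pos: [0.4293, -0.1439, 0.2714]
tcp_rot: [-1.538, 0.375, -0.385]
wrist_force: [1.1, -0.1, 1.4]
width: 0.002
```

```bash
python3 - <<'E'
from h import *
s=bot.read_state();print(s['time'],s['tool_pos'],s['wrist_force'])
p,d=wrist("w3")
T=np.array(cams.calibration("wrist")["tool_from_camera"]);c=cams.calibration("wrist")
R=Ro.from_rotvec(s['tcp_rot']).as_matrix()
v,u=np.mgrid[0:480,0:640]
K=np.array(c["mtx"]);und=cv2.undistortPoints(np.stack([u,v],-1).reshape(-1,1,2).astype(np.float64),K,np.array([c["k1"],0,0,0,0])).reshape(480,640,2)
P=np.dstack([und*d[...,None],d]);W=(P@T[:3,:3].T+T[:3,3])@R.T+s['tool_pos']
# scene/side too
def hm(W,d,tag):
    cen=np.array([.5427,.0431]);yw=np.radians(-27.4)
    ex=np.array([np.cos(yw),np.sin(yw)]);ey=np.array([-ex[1],ex[0]])
    q=W[...,:2]-cen;a=q@ex;b=q@ey;z=W[...,2]
    ok=(d>0)
    for n,m in dict(panel=(abs(a)<.025)&(abs(b)<.05),far=(a>.05)&(a<.057)&(abs(b)<.045),near=(a<-.05)&(a>-.057)&(abs(b)<.045),left=(b>.075)&(b<.082)&(abs(a)<.025),right=(b<-.075)&(b>-.082)&(abs(a)<.025)).items():
        k=m&ok&(z>.05)
        print(tag,n,k.sum(),np.round(np.median(z[k])*1000,1) if k.any() else None)
hm(W,d,"wrist")
for n in("scene","side"):
    p,d=cams.read_camera(n);cv2.imwrite(f"pics/{n}3.png",p[:,:,::-1]);c=cams.calibration(n)
    und=cv2.undistortPoints(np.stack([u,v],-1).reshape(-1,1,2).astype(np.float64),np.array(c["mtx"]),np.array([c["k1"],0,0,0,0])).reshape(480,640,2)
    W=(np.dstack([und*d[...,None],d])-np.array(c["t"]))@np.array(c["R"])
    hm(W,d,n)
    R_,t=np.array(c["R"]),np.array(c["t"])
    for l in ["food_box","far_press","near_press","left_press","right_press"]:
        for r in cams.mark_of(n,l)[:3]: print(n,l,round(r["conf"],2),np.round(R_.T@(np.array(r["xyz"])-t),4))
a=cv2.imread("pics/scene3.png")[220:350,280:460];b=cv2.imread("pics/side3.png")[190:320,200:380]
cv2.imwrite("pics/crop3.png",cv2.resize(np.hstack([a,b]),None,fx=2.2,fy=2.2,interpolation=cv2.INTER_CUBIC))
E
```

```text
10.275 [ 0.42928475 -0.1438868   0.2713581 ] [ 1.10933938 -0.13217233  1.37747676]
far_press 0.97 [ 0.6325 -0.251   0.0789]
near_press 0.71 [ 0.6859 -0.1581  0.0797]
right_press 0.92 [ 0.5909 -0.1738  0.0776]
right_press 0.59 [ 0.5106 -0.0259  0.0722]
food_box 0.88 [ 0.6617 -0.2053 -0.0017]
wrist panel 0 None
wrist far 0 None
wrist near 0 None
wrist left 0 None
wrist right 580 72.5
scene panel 772 70.2
scene far 104 71.9
scene near 97 72.2
scene left 54 71.9
scene right 53 71.8
scene food_box 0.93 [ 0.5408  0.0406 -0.0006]
scene food_box 0.85 [ 0.656  -0.203   0.0012]
scene food_box 0.77 [ 2.513e-01  2.769e-01 -2.000e-04]
scene far_press 0.7 [ 0.6349 -0.2577  0.0779]
scene far_press 0.56 [0.2879 0.2403 0.0784]
scene near_press 0.9 [0.2227 0.3231 0.0759]
scene near_press 0.7 [ 0.6823 -0.1585  0.0742]
scene near_press 0.68 [0.4941 0.07   0.0685]
scene left_press 0.67 [0.5779 0.113  0.0742]
scene left_press 0.64 [ 0.7325 -0.2445  0.0775]
scene right_press 0.66 [ 0.591  -0.1738  0.0776]
scene right_press 0.51 [0.1903 0.234  0.0752]
side panel 701 69.3
side far 95 71.1
side near 89 71.4
side left 49 71.2
side right 48 71.4
side food_box 0.67 [0.2561 0.2876 0.0009]
side food_box 0.65 [ 0.6594 -0.2038  0.0013]
side food_box 0.61 [5.452e-01 4.210e-02 4.000e-04]
side far_press 0.64 [ 0.6389 -0.2491  0.079 ]
side far_press 0.64 [0.2891 0.239  0.0772]
side far_press 0.62 [0.5912 0.0206 0.072 ]
side near_press 0.92 [0.2243 0.3255 0.0731]
side near_press 0.82 [ 0.6813 -0.1581  0.0749]
side near_press 0.65 [0.4962 0.0699 0.0683]
side left_press 0.9 [0.5844 0.1134 0.0719]
side left_press 0.68 [0.3157 0.3285 0.0713]
side left_press 0.67 [ 0.7298 -0.2375  0.0775]
side right_press 0.74 [ 0.4873 -0.5377 -0.007 ]
side right_press 0.7 [0.1946 0.2371 0.0758]
side right_press 0.63 [ 0.5891 -0.1705  0.0781]
```

View pics/crop3.png

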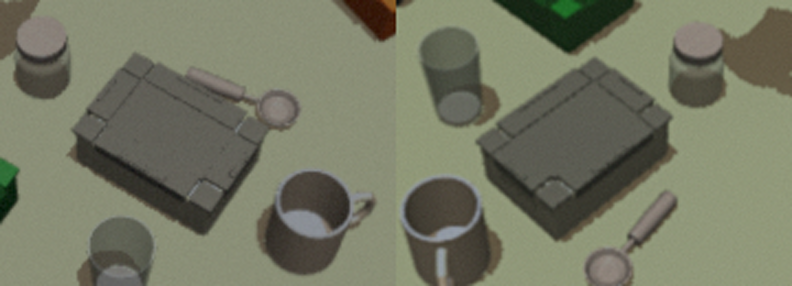

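View pics/w3.png

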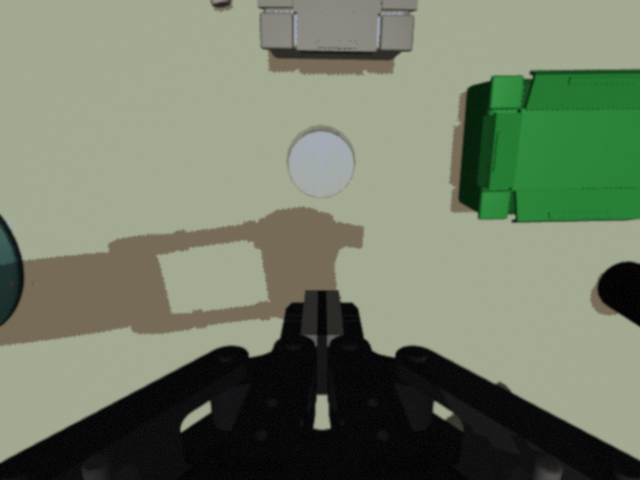

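All four rim sections measure about 72 mm against the panel's 70 mm in both cameras. That matches the home height, and the bystanders have not moved. Handing in.

```bash
python3 -c "
from workcell import bot
print(bot.finish_job())"
```

```text
the job is handed in; nothing more can be done
None
```

I pressed all four rim sections of the grey lunch box flat with the closed gripper, in the order right, near, left, far. I then backed the arm off to a clear pose and handed the job in at about 10–11 s. No verdict was reported.

- **Presses:** each one ended against a firm stop at 71.6–71.8 mm, with about 22–31 N vertical force and about 10–12 N sideways.
- **Rim heights:** the last depth check put all four sections at 71.8–72.2 mm in the scene camera and 71.1–71.4 mm in the side camera. The panel read 70.2 and 69.3 mm, so every section is about 2 mm above it, which matches the stated home height.
- **Box and surroundings:** the box position agrees with the start within the roughly 4 mm accuracy of the networks. In the final pictures it stands level and the mug, tumbler, jar and spoon look unmoved. I did not measure the other bystanders again.
- **Checks that disagreed:** some network marks were on other things. Several rim-section marks sat on the green and orange look-alikes, one right_press mark was on small_box, and neither fixed camera gave a right_press mark on the grey box. I relied on the depth heights instead, and the wrist camera put the right section at 72.5 mm.

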